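# Snap the cap back on the sauce bottle

## Robot

A 6-joint arm with a two-finger parallel gripper is mounted at the origin on a cart in front of the work surface, level with it; the furniture and walls round the work are solid. World frame = base frame: x ahead of the robot, y to its left, z up, the work surface at z = 0. Lengths are in m, angles in rad, forces in N, time in s.
With the tool pointing down it reaches from about 0.3 to 0.775 m from the base axis. Payload 14.6 kg.
Tool frame: the origin (TCP) lies between the finger pads; the fingertips stand 14 mm ahead of it and the grasp point (between the pads) lies 5 mm behind it (manip.tcp_to_tips is the distance from the TCP to the fingertips, in m); z points along the fingers, y is the line along which they close (so a half turn about z gives the same grasp; the last joint's range is limited). The gripper opens to 85 mm and grips with 20 to 120 N. Pads are 22 mm wide; open, the fingers measure 114 mm over their backs; the gripper's body (76 mm by 85 mm) begins 54 mm behind the grasp point. The pads swing forward as they close: fully open they stand 13 mm farther back than shut.
Start: joints at [1.198, 0.3, 1.521, -0, 1.321, -0.067], TCP at [0.166, 0.524, 0.245] pointing down, gripper open.
Joint ranges: [-3.03, 3.03], [-0.79, 2.21], [0.23, 2.52], [-1.04, 4.18], [0, 3.07], [-2.55, 2.55]. Speed limits (rad/s): [2.22, 2.22, 2.57, 3.14, 3.14, 3.14].

## Interface

Orientations are given as a unit quaternion [w, x, y, z].
In Python, from workcell import manip gives the robot as it stands.
- The arm moves only by the tool drive_tool, never from a script. Its arguments are lists of equal length, an entry for each row: "delta_pos": the shift along the tool's x, y, z normalised to -1 to 1, where 1 is 150 mm, a list of three; "turn": the turn, a rotation vector about the tool's x, y, z normalised to -1 to 1, where 1 is 45 degrees, a list of three; "hand": the opening, from -1 (shut) to 1 (fully open). A call has 1 to 10 rows; each row is the pose to reach, as a shift and turn from the pose commanded when the call began, along the tool's axes at that moment; what a row does not reach only later rows make up. A row lasts 1/10 s, in which the tool goes at most 50 mm and 8.59 degrees, less where a joint would pass 70% of its speed; a pose out of reach is approached as far as the arm can. A call with a number of a shift or a turn outside -1 to 1 is refused whole. A call with a gripper value outside its range is refused whole. The fingers move at their own pace and stop on an object; "force" is the grip in N (left out, the last holds). Time passes only in rows, so rows that repeat a pose let the fingers close. It gives the time, the measured TCP pose, the force, the opening and the grip force at its end, in the units of the state.
- manip.get_state(): the state, without advancing time (a new reading comes with each control period).
- manip.snapshot(name): name is "scene" or "top"; returns a dict with "color" (480x640x3 uint8, blue, green, red), "K" (3x3 intrinsics, pixels), "view" (4x4, takes a point from world to camera coordinates). Camera axes: x right, y down, z forward; pixel columns grow to the right and rows downward; lengths in m; the calibration is good to about 2 mm. A picture is of the moment at which its call begins. There is no depth.
- manip.hand_in(): hands the job in; it is judged then, once.
The state is a dict: "clock": time; "q": joint angles; "dq": joint speeds; "effort": joint torques, N m; "position": TCP position; "tcp_rot": TCP orientation; "wrist_force": force on the tool from outside, world axes, zero at the start; "ft_torque": the same for the moment, N m; "gripper_width": finger opening in m; "grip_force": force on a finger pad.
Only numpy, scipy, OpenCV 4.12 (cv2) and the standard library are available. Lean on these libraries where they do the work, as an engineer would, in place of code of your own. Each camera call takes 0.05 s, during which the arm holds its last target. There are 200 camera calls.

## Task

The red sauce bottle in the steel rack has lost its cap. Pull the drawer of the little white-fronted drawer unit out to its stop, take the red cap from it (the blue cap stays in the drawer, and the drawer stays open), and press the red cap onto the red bottle's white spout until it snaps down onto the bottle's shoulder. Do not let go or ease off after the click: the program finishes while the gripper is still on the cap, pressing it down firmly with about 10 N or more; do not disturb the spice jar or the loose bun beside the rack.

Things in the scene. Friction and masses are not known exactly. Their poses are not given: they have to be found in the camera images.
- caddy_front (a point): Foot of the front of a low light-wood unit with one white-fronted drawer, fixed: 240 mm deep (x), 280 wide (y), 100 high. This point: middle of its front's lower edge, on the worktop; x points into the unit, the drawer slides out along -x. Inside, the drawer is open on top, 195 mm long, 238 wide, its walls 6 mm thick; wall tops 78 mm, floor 22 mm above the worktop.
- caddy_drawer0 (a joint): How far the drawer is pulled out, m: 0 shut, 0.1656 at its stop. It starts between 0 and 0.02. It runs with about 1 N of friction, has no spring and stays where it is left.
- caddy_drawer0_handle (a point): Middle of the drawer's steel bar handle; moves with the drawer. The bar is 11 mm thick, level, 120 mm long along the unit's y, 62 mm above the worktop and 38 mm below the unit's top; its centre line is 35 mm in front of the drawer front (30 mm clear behind the bar). Axes as the unit's.
- red_cap: Loose red plastic snap cap, 25 g, in the drawer, standing mouth down: 38 mm across, 31 mm high, finely ribbed side, closed top. Origin at the centre of its lower edge (mouth), z up. Hollow, 27 mm deep inside; the mouth has an inward snap lip 24 mm across. Red and blue cap lie about 120 mm apart across the drawer; either may be on the left.
- blue_cap: Loose blue cap of the same size (38 mm across, 31 mm high), in the drawer; it stays there. Origin at the centre of its lower edge.
- rack: Steel bottle rack, fixed on the worktop: base 90 x 270 x 12 mm with wire rails up to 62 mm. Origin at the centre of its underside; the three bottles stand in a row along its y axis, 80 mm apart, in any order.
- red_bottle: Red sauce bottle with no cap, held fast in the rack: 56 mm across, shoulder 100 mm above its underside. Origin at the centre of its underside, z up.
- spout_seat (a point): Centre of the red bottle's flat shoulder (39 mm across), 112 mm above the worktop. The white spout rises from it: 19 mm thick, rounded top 24.5 mm up; four sprung beads 9 mm up, 28 mm across. The cap's lip meets them with the cap's edge 12 mm up; the push peaks at 10 to 13 N, then drops; from 6 mm (click) it is drawn on. Home, the cap's origin is at this point.
- yellow_bottle: Yellow sauce bottle, already capped, held fast in the rack: 56 mm across, 131 mm high with its cap (38 mm across). Origin at the centre of its underside.
- green_bottle: Green sauce bottle, already capped, held fast in the rack; sizes as the yellow one. Origin at the centre of its underside.
- spice_jar: Loose bystander: small spice jar with black lid, 45 mm across, 105 mm high. Origin at the centre of its underside.
- bun: Loose bystander: brown choux bun lying by itself right of the rack, 77 x 96 x 47 mm. Origin at the centre of its underside.

How it is judged:
On the way, in this order (a step that is already met when the one before it is completed fails the run):
1. the drawer is pulled out to its stop (joint past 0.158 m) (value of joint caddy_drawer0 above 0.158 m), for 0.2 s.
2. the red cap is lifted out of the drawer in the gripper (its lower edge more than 100 mm above the worktop) (height (world z) of red_cap above 0.1 m and contact force between the fingers and red_cap above 1 N), for 0.2 s.
3. the red cap has clicked home on the red bottle (lower edge within 3 mm of the shoulder, on the spout) (z of red_cap in the frame of spout_seat below 0.003 m and distance between red_cap and spout_seat below 0.006 m), for 0.2 s.
At the end, for the whole second after the job is handed in: Red cap home on the red bottle (edge within 3 mm of the shoulder, 6 mm of the seat point, 0.12 rad of upright), fingers still on it (over 3 N), pressed on the bottle with over 5 N for the last second; drawer past 0.13 m, blue cap in it (all of step 3 and angle between red_cap's own z axis and vertical below 0.12 rad and contact force between red_cap and red_bottle above 5 N and contact force between the fingers and red_cap above 3 N and value of joint caddy_drawer0 above 0.13 m and height (world z) of blue_cap below 0.05 m and x of blue_cap in the frame of caddy_drawer0_handle between 0.05 and 0.26 m and y of blue_cap in the frame of caddy_drawer0_handle between -0.125 and 0.125 m); the arm keeps its last pose, push and grip.
It fails at once if the spice jar or the bun is moved by more than 30 mm (distance of any of spice_jar, bun from where it was at the start of the episode above 0.03 m).
It also fails if it takes over 58 s, if anything falls off the work surface, if the arm or the gripper's body presses on something with over 40 N, if the wrist force passes 120 N, or if a joint passes its speed limit or range.

## Working session

There is one attempt and no reset: what is moved stays moved. The work goes in short steps, Python scripts to look and compute and a tool call to move; the robot and the scene stay as the last step left them, time stands still between calls to the robot, and variables do not carry over. Pictures are saved under pics/ and viewed, at most 10 in all, crops included, and the job is handed in when it is done.

Besides the shell and the picture viewer there is one more tool, called after ">>>" as name(argument=value, ...) on one line, values as JSON. drive_tool: Moves the arm, as the interface text tells. Scaled input: -1 to 1 covers 150 mm each way for a shift and 45 degrees each way for a turn. Its arguments: {"type":"object","properties":{"delta_pos":{"type":"array"},"turn":{"type":"array"},"hand":{"type":"array"},"force":{"type":"number"}},"required":["delta_pos","turn","hand"]}

```bash
mkdir -p pics
cat > h.py <<'E'
import numpy as np, cv2
from workcell import manip
def snap(n,save=None):
    s=manip.snapshot(n)
    if save: cv2.imwrite('pics/'+save,s['color'])
    return s
def ray(s,u,v):
    V=np.array(s['view']);R=V[:3,:3];t=V[:3,3]
    d=R.T@np.linalg.inv(np.array(s['K']))@np.array([u,v,1.]);return -R.T@t,d
def onz(s,u,v,z):
    c,d=ray(s,u,v);return c+d*(z-c[2])/d[2]
def proj(s,p):
    V=np.array(s['view']);q=np.array(s['K'])@(V[:3,:3]@np.array(p)+V[:3,3]);return q[:2]/q[2]
E
python3 - <<'E'
from h import *
for n in('scene','top'):
    s=snap(n,n+'0.png');print(n,ray(s,320,240),np.array(s['K'])[0,0])
st=manip.get_state();print(st)
E
```

```text
scene (array([-0.33121161, -1.32049827,  0.83767691]), array([ 0.56410827,  0.70081109, -0.43670446])) 623.5890017369533
top (array([ 0.4256753 , -0.09708454,  1.20872942]), array([ 0.15182602,  0.00705637, -0.98840111])) 448.6750252353679
{'clock': 0.1, 'q': array([ 1.19839596e+00,  3.00456417e-01,  1.52154445e+00, -1.25340708e-05,
        1.32069926e+00, -6.65925378e-02]), 'dq': array([-3.42780011e-05, -8.03823236e-04, -1.47335871e-03, -3.48643746e-04,
       -8.37855287e-04,  6.67906571e-04]), 'effort': array([ 3.72291233e-04, -5.44373310e+01, -3.62373412e+01, -1.58822086e-04,
        2.96439212e-03, -2.54548314e-05]), 'position': array([0.16551234, 0.52429177, 0.24474485]), 'tcp_rot': array([-1.14644686e-04,  1.52307243e-01,  9.88333040e-01, -5.41775619e-04]), 'wrist_force': array([-0.20002204,  0.02624019,  0.04289522]), 'ft_torque': array([ 0.02937011, -0.00184235,  0.00820269]), 'grip_force': 0.0, 'gripper_width': 0.08538666748085809}
```

View pics/scene0.png

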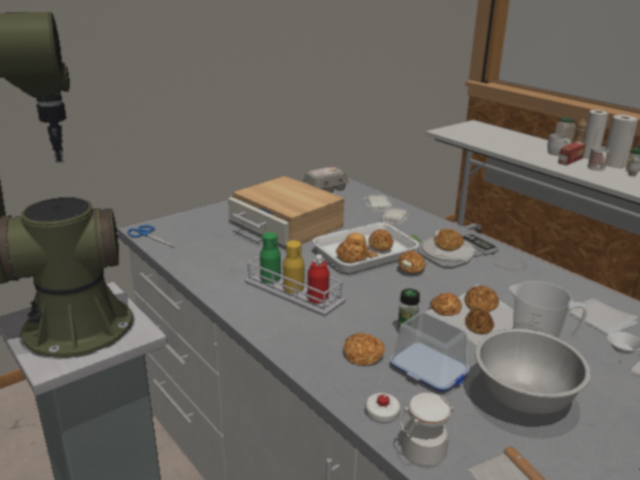

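View pics/top0.png

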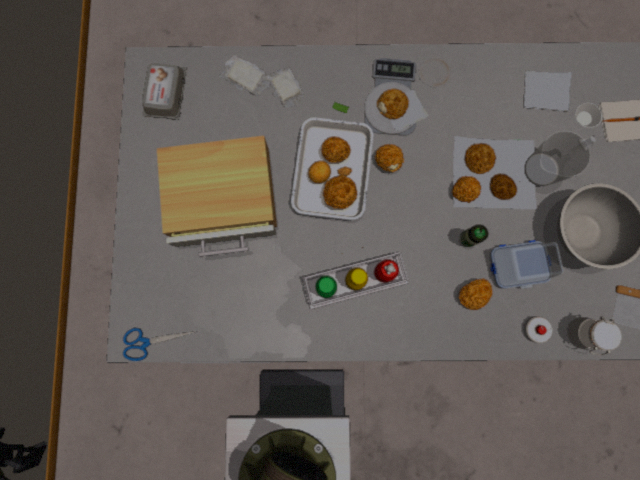

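The scene view shows the drawer unit (290,210), rack bottles green/yellow/red (270,260)/(293,270)/(318,282). In the top view, the unit top spans (158,148)–(273,235), the handle is about (201,254)–(249,248), the red bottle (387,270), the jar (475,235) and the bun (475,293).

```bash
cat > m.py <<'E'
from h import *
s=snap('top');im=s['color']
hsv=cv2.cvtColor(im,cv2.COLOR_BGR2HSV)
# wood top
m=cv2.inRange(hsv,(8,60,120),(28,255,255));m[:120]=0;m[245:]=0;m[:,:150]=0;m[:,285:]=0
c=max(cv2.findContours(m,0,2)[0],key=cv2.contourArea);r=cv2.minAreaRect(c)
b=cv2.boxPoints(r);P=np.array([onz(s,*p,.1) for p in b]);print('box px',b.round(1).tolist());print('box w',P.round(4).tolist(),np.linalg.norm(P-np.roll(P,1,0),axis=1))
for n,lo,hi in(('g',(45,120,50),(80,255,255)),('y',(18,160,90),(32,255,255)),('r',(172,150,80),(180,255,255))):
    m=cv2.inRange(hsv,lo,hi);m[:245]=0;m[310:]=0;m[:,:300]=0;m[:,410:]=0
    x,y,w,h=cv2.boundingRect(m);print(n,x,y,w,h)
print('spout',[onz(s,388,267,z).round(4) for z in (.112,.136)])
a=cv2.resize(im[125:275,140:290],(600,600)[::1],interpolation=cv2.INTER_CUBIC);cv2.imwrite('pics/c1.png',a)
b=cv2.resize(im[245:315,295:415],(800,466),interpolation=cv2.INTER_CUBIC);cv2.imwrite('pics/c2.png',b)
E
python3 m.py
```

```text
box px [[152.10000610351562, 147.8000030517578], [263.29998779296875, 134.6999969482422], [273.20001220703125, 219.39999389648438], [162.10000610351562, 232.5]]
box w [[0.8407, 0.3436, 0.1], [0.8732, 0.0561, 0.1], [0.6493, 0.0283, 0.1], [0.6181, 0.3077, 0.1]] [0.22538889 0.2892984  0.22565132 0.2811532 ]
g 317 276 20 22
y 351 268 17 21
r 381 260 16 20
spout [array([ 0.526 , -0.2553,  0.112 ]), array([ 0.5238, -0.2518,  0.136 ])]
```

View pics/c1.png

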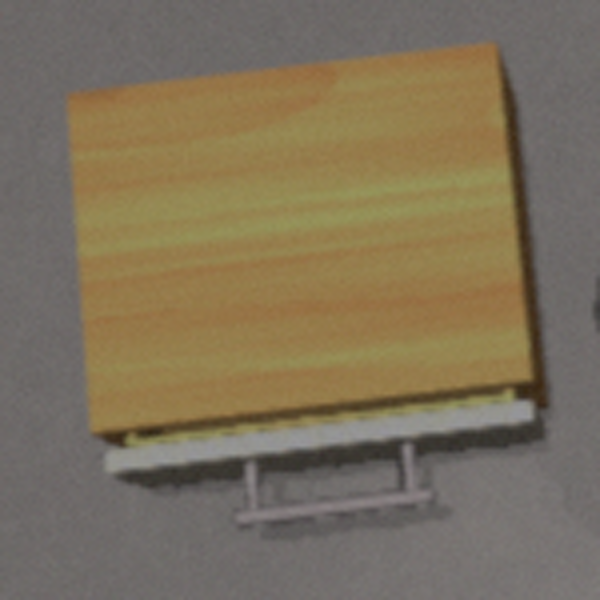

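View pics/c2.png

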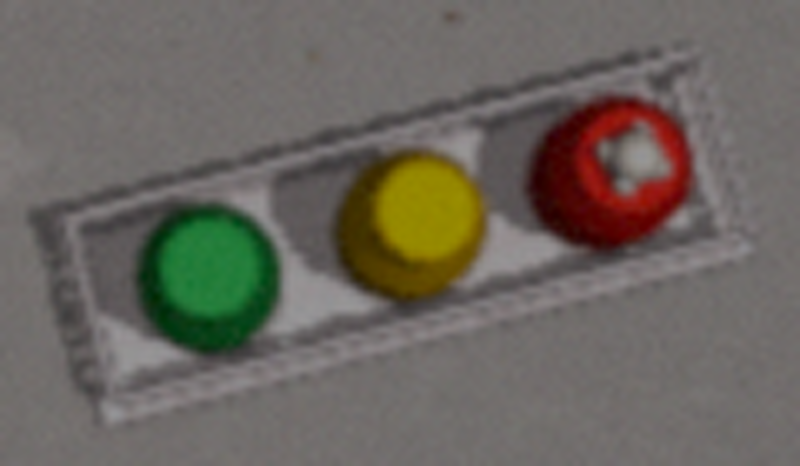

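The c1 crop shows the drawer slightly open; bar ends are at full-image px (199.2,255) and (248.2,248.5). In c2 the caps are centred at (326.5,285.8) and (359.2,277), and the spout cross at (390.2,268.5).

Run:
```python
from h import *
s=snap('top');s2=snap('scene')
f1=onz(s,162.75,233.25,.1);f2=onz(s,273.25,220,.1);b1=onz(s,157,148,.1);b2=onz(s,264,135.75,.1)
print('front',f1,f2,np.linalg.norm(f1-f2),'back',b1,b2,np.linalg.norm(b1-b2),np.linalg.norm(f1-b1),np.linalg.norm(f2-b2))
for a,b in((f1,f2),(b1,b2)): d=a-b;print(np.degrees(np.arctan2(-d[0],d[1])))
h1=onz(s,199.25,255,.062);h2=onz(s,248.25,248.5,.062);d=h1-h2;print('handle',h1,h2,(h1+h2)/2,np.linalg.norm(d),np.degrees(np.arctan2(-d[0],d[1])))
g=onz(s,326.5,285.8,.131);y=onz(s,359.2,277,.131);r=onz(s,390.2,268.5,.125)
print(g,y,r,np.linalg.norm(g-y),np.linalg.norm(y-r),'extrap',2*y-g)
im=s2['color']
for p in (g,y,r): print(proj(s2,p))
for p in (h1,h2): print('h',proj(s2,p))
a=cv2.resize(im[215:315,225:365],(800,571),interpolation=cv2.INTER_CUBIC);cv2.imwrite('pics/c3.png',a)
from scipy.spatial.transform import Rotation as R
q=manip.get_state()['tcp_rot'];print(R.from_quat(np.r_[q[1:],q[0]]).as_matrix().round(4))
```

```text
front [0.61626686 0.30591861 0.1       ] [0.64788084 0.02825167 0.1       ] 0.2794608615892864 back [0.84003147 0.33080088 0.1       ] [0.87046458 0.05414829 0.1       ] 0.2783214469752861 0.22514379757974262 0.22408515698663167
6.495484367783248
6.277570401605517
handle [0.5651433  0.22277856 0.062     ] [0.58108008 0.0965168  0.062     ] [0.57311169 0.15964768 0.062     ] 0.12726355327553648 7.19384064486836
[ 0.48017904 -0.10421429  0.131     ] [ 0.50067089 -0.18284542  0.131     ] [ 0.52109013 -0.25862032  0.125     ] 0.08125743214854313 0.07870692581059245 extrap [ 0.52116273 -0.26147655  0.131     ]
[269.72336539 239.07091918]
[294.00857172 247.84882997]
[318.90621489 258.87008101]
h [233.23324872 215.02489396]
h [260.16745039 227.49315403]
[[-9.536e-01  3.010e-01 -2.000e-04]
 [ 3.010e-01  9.536e-01 -5.000e-04]
 [ 0.000e+00 -5.000e-04 -1.000e+00]]
```

View pics/c3.png

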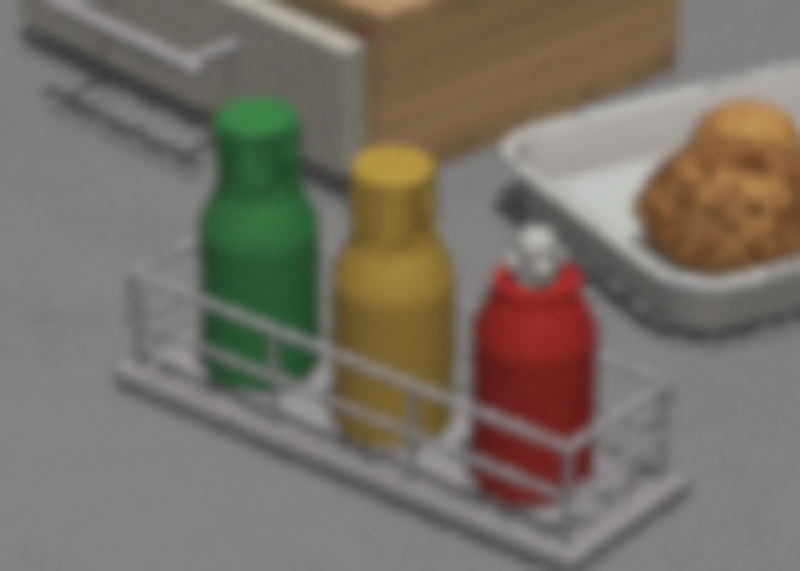

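```bash
cat >> h.py <<'E'
from scipy.spatial.transform import Rotation as R
def cur():
    st=manip.get_state();q=st['tcp_rot'];return np.array(st['position']),R.from_quat(np.r_[q[1:],q[0]])
def rotdown(yaw): # tool y at world angle yaw (deg), z down
    y=np.array([np.cos(np.radians(yaw)),np.sin(np.radians(yaw)),0]);z=np.array([0,0,-1.]);return R.from_matrix(np.c_[np.cross(y,z),y,z])
def plan(p,yaw,start=None):
    P,Q=start or cur();T=rotdown(yaw);d=np.array(p)-P;w=(Q.inv()*T).as_rotvec()
    loc=Q.inv().apply(d)
    n=int(np.ceil(max(np.abs(loc).max()/.15,np.abs(w).max()/(np.pi/4),1e-6)))
    for i in range(n):
        p1=P+d/n;Q1=Q*R.from_rotvec(w/n)
        print('dpos',(Q.inv().apply(p1-P)/.15).round(3).tolist(),'turn',(w/n/(np.pi/4)).round(3).tolist());P,Q=p1,Q1
    print('rows ~',max(np.linalg.norm(d)/n/.05,np.degrees(np.linalg.norm(w))/n/8.59));return P,Q
E
python3 - <<'E'
from h import *
s=snap('top');s2=snap('scene')
g=onz(s,326.5,285.8,.143);y=onz(s,359.2,277,.143);r=onz(s,390.2,268.5,.125);r2=onz(s,390.7,268.25,.1365)
print(g,y,r,r2,np.linalg.norm(g-y),np.linalg.norm(y-r),'extrap',2*y-g)
for p in (g,y,r2): print(proj(s2,p))
plan([.573,.160,.165],6.5)
E
```

```text
[ 0.47957217 -0.10413491  0.143     ] [ 0.49983585 -0.18189052  0.143     ] [ 0.52109013 -0.25862032  0.125     ] [ 0.52066822 -0.25811844  0.1365    ] 0.08035266962823029 0.08162846876550141 extrap [ 0.52009952 -0.25964613  0.143     ]
[269.41813458 234.94750199]
[293.50217946 243.54177802]
[318.71285547 254.69186355]
dpos [-0.83, -0.375, 0.134] turn [-0.0, 0.0, 0.367]
dpos [-0.903, -0.124, 0.134] turn [-0.0, 0.0, 0.367]
dpos [-0.901, 0.138, 0.134] turn [-0.0, 0.0, 0.367]
dpos [-0.824, 0.388, 0.134] turn [-0.0, 0.0, 0.367]
rows ~ 2.762519274031463
```

>>> drive_tool(delta_pos=[[-0.83, -0.375, 0.134], [-0.83, -0.375, 0.134], [-0.83, -0.375, 0.134], [-0.83, -0.375, 0.134]], turn=[[0, 0, 0.367], [0, 0, 0.367], [0, 0, 0.367], [0, 0, 0.367]], hand=[-0.34, -0.34, -0.34, -0.34], force=40)

```text
clock: 0.75
position: [0.2698, 0.4309, 0.2246]
tcp_rot: [0.0, 0.295, 0.956, -0.001]
wrist_force: [-0.0, -0.4, 0.2]
gripper_width: 0.0289
grip_force: 0.0
```

>>> drive_tool(delta_pos=[[-0.903, -0.124, 0.134], [-0.903, -0.124, 0.134], [-0.903, -0.124, 0.134], [-0.903, -0.124, 0.134]], turn=[[0, 0, 0.367], [0, 0, 0.367], [0, 0, 0.367], [0, 0, 0.367]], hand=[-0.34, -0.34, -0.34, -0.34])

```text
clock: 1.15
position: [0.3712, 0.34, 0.2045]
tcp_rot: [-0.0, 0.429, 0.904, -0.0]
wrist_force: [0.4, 0.5, -0.2]
gripper_width: 0.0282
grip_force: 0.0
```

>>> drive_tool(delta_pos=[[-0.901, 0.138, 0.134], [-0.901, 0.138, 0.134], [-0.901, 0.138, 0.134], [-0.901, 0.138, 0.134]], turn=[[0, 0, 0.367], [0, 0, 0.367], [0, 0, 0.367], [0, 0, 0.367]], hand=[-0.34, -0.34, -0.34, -0.34])

```text
clock: 1.55
position: [0.4729, 0.2492, 0.1842]
tcp_rot: [-0.0, 0.554, 0.833, -0.0]
wrist_force: [-0.4, 0.4, -0.3]
gripper_width: 0.0282
grip_force: 0.0
```

>>> drive_tool(delta_pos=[[-0.824, 0.388, 0.134], [-0.824, 0.388, 0.134], [-0.824, 0.388, 0.134], [-0.824, 0.388, 0.134], [-0.824, 0.388, 0.134]], turn=[[0, 0, 0.367], [0, 0, 0.367], [0, 0, 0.367], [0, 0, 0.367], [0, 0, 0.367]], hand=[-0.34, -0.34, -0.34, -0.34, -0.34])

```text
clock: 2.05
position: [0.5725, 0.1608, 0.1647]
tcp_rot: [-0.0, 0.666, 0.746, -0.0]
wrist_force: [0.1, 0.7, 1.1]
gripper_width: 0.0284
grip_force: 0.0
```

Run:
```python
from h import *
st=manip.get_state();print(st['clock'],st['gripper_width'])
s=snap('top','t1.png');cv2.imwrite('pics/c4.png',cv2.resize(s['color'][125:275,140:290],(600,600),interpolation=cv2.INTER_CUBIC))
plan([.573,.160,.061],6.5)
```

```text
2.05 0.02835444107585934
dpos [-0.009, 0.005, 0.693] turn [-0.0, -0.0, -0.0]
rows ~ 2.0800911896129164
```

View pics/c4.png

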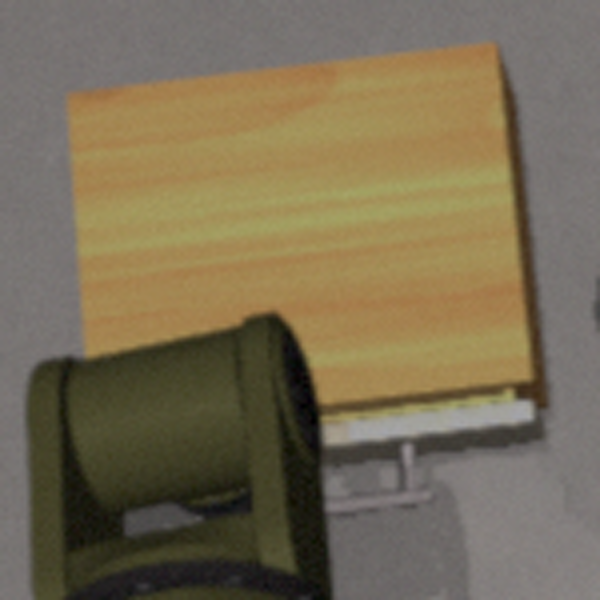

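The picture shows only that the arm hides the handle's left half (right end visible at crop (430,494)). The position agrees with the estimate, so I descend gently and grip.

>>> drive_tool(delta_pos=[[0, 0, 0.2], [0, 0, 0.35], [0, 0, 0.45], [0, 0, 0.55], [0, 0, 0.62], [0, 0, 0.69], [0, 0, 0.69]], turn=[[0, 0, 0], [0, 0, 0], [0, 0, 0], [0, 0, 0], [0, 0, 0], [0, 0, 0], [0, 0, 0]], hand=[-0.34, -0.34, -0.34, -0.34, -0.34, -0.34, -0.34])

```text
clock: 2.8
position: [0.5723, 0.1597, 0.0602]
tcp_rot: [-0.0, 0.666, 0.746, -0.001]
wrist_force: [-0.6, 0.5, 0.5]
gripper_width: 0.0279
grip_force: 0.0
```

>>> drive_tool(delta_pos=[[0, 0, 0], [0, 0, 0], [0, 0, 0], [0, 0, 0], [0, 0, 0]], turn=[[0, 0, 0], [0, 0, 0], [0, 0, 0], [0, 0, 0], [0, 0, 0]], hand=[-1, -1, -1, -1, -1], force=30)

```text
clock: 3.3
position: [0.5732, 0.1598, 0.062]
tcp_rot: [0.0, 0.666, 0.746, 0.0]
wrist_force: [1.0, 0.6, 4.0]
gripper_width: 0.0095
grip_force: 29.7
```

>>> drive_tool(delta_pos=[[0, -0.05, 0], [0, -0.15, 0], [0, -0.27, 0], [0, -0.4, 0], [0, -0.53, 0], [0, -0.66, 0], [0, -0.78, 0], [0, -0.87, 0], [0, -0.93, 0], [0, -0.93, 0]], turn=[[0, 0, 0], [0, 0, 0], [0, 0, 0], [0, 0, 0], [0, 0, 0], [0, 0, 0], [0, 0, 0], [0, 0, 0], [0, 0, 0], [0, 0, 0]], hand=[-1, -1, -1, -1, -1, -1, -1, -1, -1, -1])

```text
clock: 4.3
position: [0.4332, 0.1438, 0.0619]
tcp_rot: [0.0, 0.666, 0.746, -0.0]
wrist_force: [-0.2, -3.4, 5.0]
gripper_width: 0.0098
grip_force: 30.1
```

>>> drive_tool(delta_pos=[[0, -0.03, 0], [0, -0.06, 0], [0, -0.09, 0], [0, -0.09, 0]], turn=[[0, 0, 0], [0, 0, 0], [0, 0, 0], [0, 0, 0]], hand=[-1, -1, -1, -1])

```text
clock: 4.7
position: [0.4204, 0.1423, 0.0619]
tcp_rot: [0.0, 0.666, 0.746, 0.0]
wrist_force: [-0.6, -3.9, 8.8]
gripper_width: 0.0097
grip_force: 30.4
```

Pulled 154 mm so far; continue to the stop.

>>> drive_tool(delta_pos=[[0, -0.03, 0], [0, -0.05, 0], [0, -0.07, 0], [0, -0.07, 0], [0, -0.07, 0]], turn=[[0, 0, 0], [0, 0, 0], [0, 0, 0], [0, 0, 0], [0, 0, 0]], hand=[-1, -1, -1, -1, -1])

```text
clock: 5.2
position: [0.4191, 0.1426, 0.0643]
tcp_rot: [0.007, 0.667, 0.745, 0.01]
wrist_force: [63.7, 3.9, -27.0]
gripper_width: 0.0098
grip_force: 31.6
```

At the stop. Ease off, release and rise clear.

>>> drive_tool(delta_pos=[[0, 0.04, 0], [0, 0.06, 0], [0, 0.06, 0], [0, 0.06, 0], [0, 0.06, 0]], turn=[[0, 0, 0], [0, 0, 0], [0, 0, 0], [0, 0, 0], [0, 0, 0]], hand=[-1, -1, -0.4, -0.34, -0.34])

```text
clock: 5.7
position: [0.4186, 0.1424, 0.0611]
tcp_rot: [-0.0, 0.666, 0.746, -0.0]
wrist_force: [-0.1, 0.1, -0.7]
gripper_width: 0.0282
grip_force: 0.0
```

>>> drive_tool(delta_pos=[[0, 0, -0.3], [0, 0, -0.6], [0, 0, -0.9], [0, -0.3, -0.9], [0, -0.5, -0.9], [0, -0.5, -0.9]], turn=[[0, 0, 0], [0, 0, 0], [0, 0, 0], [0, 0, 0], [0, 0, 0], [0, 0, 0]], hand=[-0.34, -0.34, 0.4, 0.4, 0.4, 0.4])

```text
clock: 6.3
position: [0.342, 0.1338, 0.1962]
tcp_rot: [-0.0, 0.666, 0.746, -0.0]
wrist_force: [1.0, 0.1, -0.5]
gripper_width: 0.0593
grip_force: 0.0
```

Run:
```python
from h import *
s=snap('top','t2.png');im=s['color'];hsv=cv2.cvtColor(im,cv2.COLOR_BGR2HSV)
for n,rs in(('red',[((0,130,50),(8,255,255)),((170,130,50),(180,255,255))]),('blue',[((100,120,40),(130,255,255))])):
    m=sum(cv2.inRange(hsv,*r) for r in rs);m[:200]=0;m[330:]=0;m[:,:140]=0;m[:,290:]=0
    k,l,st,c=cv2.connectedComponentsWithStats(m)
    for i in range(1,k):
        if st[i,4]>20: print(n,st[i],c[i],onz(s,*c[i],.053))
cv2.imwrite('pics/c5.png',cv2.resize(im[205:325,140:290],(750,600),interpolation=cv2.INTER_CUBIC))
print(cur()[0])
```

```text
red [242 250  15  14 168] [249.06547619 256.55952381] [0.56117589 0.09556454 0.053     ]
blue [196 258  16  14 169] [203.31952663 264.43195266] [0.54154736 0.21391684 0.053     ]
[0.34366504 0.13406079 0.19647227]
```

View pics/c5.png

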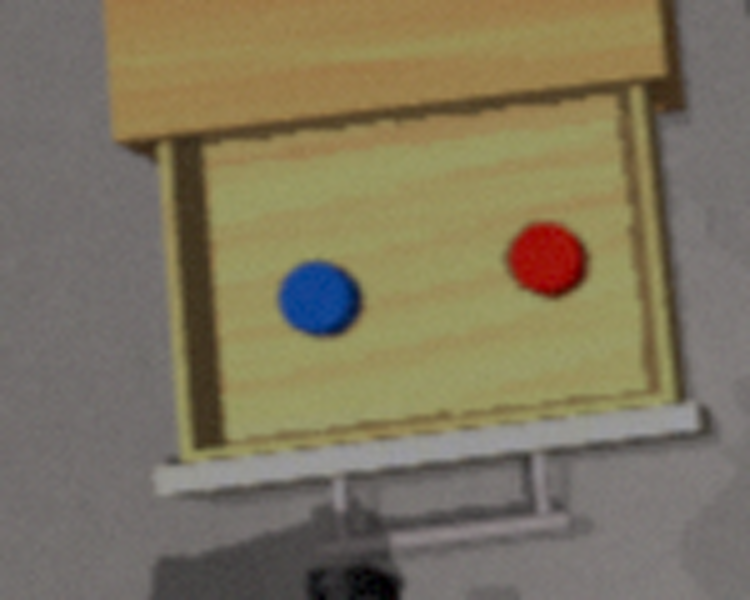

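The drawer is open. Red cap is at crop (547,258), right side; blue at (320,298), left. They are 120 mm apart as specified, and the red cap is about 78 mm clear of the unit front.

Run:
```python
from h import *
plan([.562,.0965,.150],6.5)
```

```text
dpos [-0.206, 0.709, 0.155] turn [0.0, -0.0, -0.001]
dpos [-0.207, 0.709, 0.155] turn [0.0, -0.0, -0.001]
rows ~ 2.2636394963696973
```

>>> drive_tool(delta_pos=[[-0.1, 0.35, 0.07], [-0.206, 0.709, 0.155], [-0.206, 0.709, 0.155]], turn=[[0, 0, 0], [0, 0, 0], [0, 0, 0]], hand=[0.4, 0.4, 0.4])

```text
clock: 6.65
position: [0.457, 0.1143, 0.1712]
tcp_rot: [-0.0, 0.667, 0.745, -0.001]
wrist_force: [-1.2, -0.1, 0.1]
gripper_width: 0.0599
grip_force: 0.0
```

>>> drive_tool(delta_pos=[[-0.1, 0.35, 0.07], [-0.207, 0.709, 0.155], [-0.207, 0.709, 0.155], [-0.207, 0.709, 0.155]], turn=[[0, 0, 0], [0, 0, 0], [0, 0, 0], [0, 0, 0]], hand=[0.4, 0.4, 0.4, 0.4])

```text
clock: 7.05
position: [0.5639, 0.0958, 0.148]
tcp_rot: [-0.001, 0.667, 0.745, -0.001]
wrist_force: [0.1, 0.1, -0.1]
gripper_width: 0.06
grip_force: 0.0
```

Run:
```python
from h import *
print(cur()[0]);plan([.562,.0965,.043],6.5)
```

```text
[0.56387692 0.09580548 0.14797947]
dpos [0.006, -0.01, 0.7] turn [-0.003, 0.0, -0.003]
rows ~ 2.0999709637029538
```

>>> drive_tool(delta_pos=[[0, 0, 0.2], [0, 0, 0.4], [0, 0, 0.55], [0, 0, 0.65], [0, 0, 0.71], [0, 0, 0.71]], turn=[[0, 0, 0], [0, 0, 0], [0, 0, 0], [0, 0, 0], [0, 0, 0], [0, 0, 0]], hand=[0.4, 0.4, 0.4, 0.4, 0.4, 0.4])

```text
clock: 7.65
position: [0.5626, 0.0965, 0.0429]
tcp_rot: [-0.0, 0.666, 0.746, -0.0]
wrist_force: [0.1, 1.1, 0.7]
gripper_width: 0.0599
grip_force: 0.0
```

>>> drive_tool(delta_pos=[[0, 0, 0], [0, 0, 0], [0, 0, 0], [0, 0, 0], [0, 0, 0], [0, 0, 0]], turn=[[0, 0, 0], [0, 0, 0], [0, 0, 0], [0, 0, 0], [0, 0, 0], [0, 0, 0]], hand=[-1, -1, -1, -1, -1, -1], force=60)

```text
clock: 8.25
position: [0.5638, 0.0965, 0.0448]
tcp_rot: [0.001, 0.666, 0.746, 0.001]
wrist_force: [-0.2, 0.0, 7.4]
gripper_width: 0.0365
grip_force: 60.6
```

>>> drive_tool(delta_pos=[[0, 0, -0.1], [0, 0, -0.3], [0, 0, -0.6], [0, 0, -0.9], [0, 0, -1], [0, 0, -1]], turn=[[0, 0, 0], [0, 0, 0], [0, 0, 0], [0, 0, 0], [0, 0, 0], [0, 0, 0]], hand=[-1, -1, -1, -1, -1, -1])

```text
clock: 8.85
position: [0.5639, 0.0964, 0.1972]
tcp_rot: [0.002, 0.666, 0.746, 0.002]
wrist_force: [0.8, -0.6, -0.7]
gripper_width: 0.0363
grip_force: 60.1
```

Run:
```python
from h import *
P,_=cur();print(P,manip.get_state()['gripper_width'],manip.get_state()['grip_force'])
plan([.521,-.2588,.22],6.5)
```

```text
[0.56385862 0.09641884 0.19724362] 0.03633472729820249 60.076796379871666
dpos [-0.774, -0.183, -0.052] turn [0.002, 0.0, -0.001]
dpos [-0.774, -0.183, -0.051] turn [0.002, 0.0, -0.001]
dpos [-0.774, -0.184, -0.051] turn [0.002, 0.0, -0.001]
rows ~ 2.390119847118178
```

>>> drive_tool(delta_pos=[[-0.3, -0.07, -0.05], [-0.6, -0.14, -0.05], [-0.774, -0.183, -0.052]], turn=[[0, 0, 0], [0, 0, 0], [0, 0, 0]], hand=[-1, -1, -1])

```text
clock: 9.15
position: [0.5478, -0.0245, 0.2005]
tcp_rot: [-0.0, 0.667, 0.745, -0.001]
wrist_force: [0.5, -1.0, -0.4]
gripper_width: 0.0368
grip_force: 60.1
```

>>> drive_tool(delta_pos=[[-0.3, -0.07, -0.05], [-0.6, -0.14, -0.05], [-0.774, -0.183, -0.052]], turn=[[0, 0, 0], [0, 0, 0], [0, 0, 0]], hand=[-1, -1, -1])

```text
clock: 9.45
position: [0.5334, -0.1432, 0.2083]
tcp_rot: [-0.001, 0.667, 0.745, -0.0]
wrist_force: [0.3, 0.7, -0.3]
gripper_width: 0.0364
grip_force: 60.1
```

>>> drive_tool(delta_pos=[[-0.3, -0.07, -0.05], [-0.6, -0.14, -0.05], [-0.774, -0.184, -0.052], [-0.774, -0.184, -0.052], [-0.774, -0.184, -0.052]], turn=[[0, 0, 0], [0, 0, 0], [0, 0, 0], [0, 0, 0], [0, 0, 0]], hand=[-1, -1, -1, -1, -1])

```text
clock: 9.95
position: [0.5195, -0.259, 0.2159]
tcp_rot: [-0.001, 0.667, 0.745, -0.0]
wrist_force: [0.3, 0.5, -0.3]
gripper_width: 0.0366
grip_force: 60.1
```

Run:
```python
from h import *
P,_=cur();print(P,manip.get_state()['wrist_force'])
for n,zs in(('scene',5),('top',5)):
    s=snap(n);print(n,'tcp',proj(s,P),'mouth',proj(s,P-[0,0,.023]),'seat',proj(s,[.521,-.2588,.112]))
    u,v=proj(s,P-[0,0,.04]).astype(int)
    a=s['color'][v-50:v+50,u-65:u+65];print(u-65,v-50);cv2.imwrite('pics/z_%s.png'%n,cv2.resize(a,None,fx=4,fy=4,interpolation=cv2.INTER_CUBIC))
cv2.imwrite('pics/c6.png',np.vstack([cv2.imread('pics/z_scene.png')[100:],cv2.imread('pics/z_top.png')])[:600])
```

```text
[ 0.51953537 -0.25898941  0.21587012] [ 0.31324721  0.49657415 -0.33666101]
scene tcp [319.0442672  225.52216426] mouth [318.90472508 234.19008257] seat [318.84618007 263.5664093 ]
253 190
top tcp [396.39721315 265.55336515] mouth [394.77148588 266.52122511] seat [389.49548104 269.00876449]
328 217
```

View pics/c6.png

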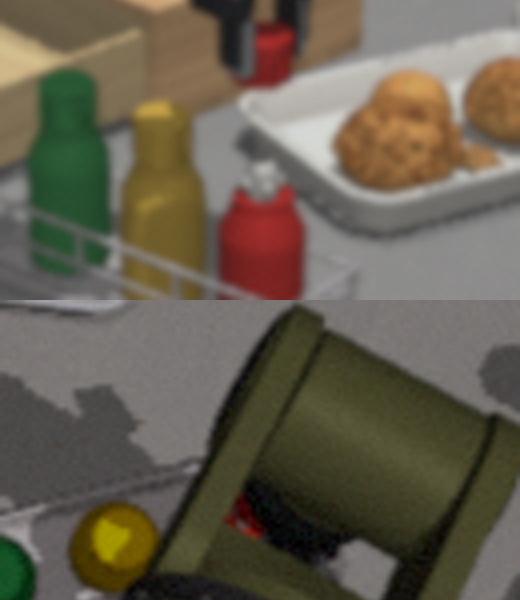

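The scene crop shows the cap upright between the fingers (right edge at crop 293 against 294 expected), with the spout directly under it at (263,170). The two align to within about 1 mm, so descend.

>>> drive_tool(delta_pos=[[0, 0.005, 0.1], [0, 0.009, 0.2], [0, 0.009, 0.28], [0, 0.009, 0.32], [0, 0.009, 0.32]], turn=[[0, 0, 0], [0, 0, 0], [0, 0, 0], [0, 0, 0], [0, 0, 0]], hand=[-1, -1, -1, -1, -1], force=90)

```text
clock: 10.55
position: [0.5213, -0.2583, 0.1681]
tcp_rot: [-0.001, 0.666, 0.746, -0.0]
wrist_force: [-0.2, 0.8, 0.3]
gripper_width: 0.0356
grip_force: 91.0
```

>>> drive_tool(delta_pos=[[0, 0, 0.02], [0, 0, 0.04], [0, 0, 0.06], [0, 0, 0.08], [0, 0, 0.08]], turn=[[0, 0, 0], [0, 0, 0], [0, 0, 0], [0, 0, 0], [0, 0, 0]], hand=[-1, -1, -1, -1, -1])

```text
clock: 11.05
position: [0.5212, -0.2588, 0.1564]
tcp_rot: [-0.0, 0.666, 0.746, -0.0]
wrist_force: [0.9, -0.3, -0.4]
gripper_width: 0.0352
grip_force: 91.0
```

>>> drive_tool(delta_pos=[[0, 0, 0.02], [0, 0, 0.035], [0, 0, 0.05], [0, 0, 0.05]], turn=[[0, 0, 0], [0, 0, 0], [0, 0, 0], [0, 0, 0]], hand=[-1, -1, -1, -1])

```text
clock: 11.45
position: [0.5214, -0.2589, 0.1491]
tcp_rot: [-0.0, 0.666, 0.746, 0.0]
wrist_force: [0.4, 0.5, 0.6]
gripper_width: 0.0357
grip_force: 91.3
```

>>> drive_tool(delta_pos=[[0, 0, 0.01], [0, 0, 0.02], [0, 0, 0.03], [0, 0, 0.03]], turn=[[0, 0, 0], [0, 0, 0], [0, 0, 0], [0, 0, 0]], hand=[-1, -1, -1, -1])

```text
clock: 11.85
position: [0.5222, -0.2592, 0.146]
tcp_rot: [0.001, 0.666, 0.746, 0.0]
wrist_force: [2.1, -0.2, 6.0]
gripper_width: 0.0357
grip_force: 92.2
```

Contact came exactly where the beads should meet the lip, with little lateral force. Push on.

>>> drive_tool(delta_pos=[[0, 0, 0.01], [0, 0, 0.02], [0, 0, 0.03], [0, 0, 0.04], [0, 0, 0.05], [0, 0, 0.05]], turn=[[0, 0, 0], [0, 0, 0], [0, 0, 0], [0, 0, 0], [0, 0, 0], [0, 0, 0]], hand=[-1, -1, -1, -1, -1, -1])

```text
clock: 12.45
position: [0.5214, -0.2588, 0.1364]
tcp_rot: [-0.0, 0.666, 0.746, 0.0]
wrist_force: [6.1, -2.1, -7.6]
gripper_width: 0.0354
grip_force: 90.6
```

>>> drive_tool(delta_pos=[[0, 0, 0.01], [0, 0, 0.02], [0, 0, 0.03], [0, 0, 0.03]], turn=[[0, 0, 0], [0, 0, 0], [0, 0, 0], [0, 0, 0]], hand=[-1, -1, -1, -1])

```text
clock: 12.85
position: [0.5215, -0.2588, 0.1349]
tcp_rot: [0.0, 0.666, 0.746, 0.0]
wrist_force: [-8.3, 6.0, 23.8]
gripper_width: 0.0358
grip_force: 94.3
```

>>> drive_tool(delta_pos=[[0, 0, 0], [0, 0, 0], [0, 0, 0], [0, 0, 0], [0, 0, 0], [0, 0, 0]], turn=[[0, 0, 0], [0, 0, 0], [0, 0, 0], [0, 0, 0], [0, 0, 0], [0, 0, 0]], hand=[-1, -1, -1, -1, -1, -1])

```text
clock: 13.45
position: [0.5215, -0.2588, 0.1349]
tcp_rot: [0.001, 0.666, 0.746, 0.0]
wrist_force: [-7.9, 6.1, 22.8]
gripper_width: 0.0355
grip_force: 94.3
```

Run:
```python
from h import *
s=snap('scene');cv2.imwrite('pics/c7.png',cv2.resize(s['color'][190:290,220:350],(780,600),interpolation=cv2.INTER_CUBIC))
st=manip.get_state();print(st['clock'],st['position'],st['wrist_force'],st['grip_force'])
```

```text
13.5 [ 0.52146713 -0.25881157  0.13490642] [-8.17405644  6.87500157 23.73870003] 94.30322002619505
```

View pics/c7.png

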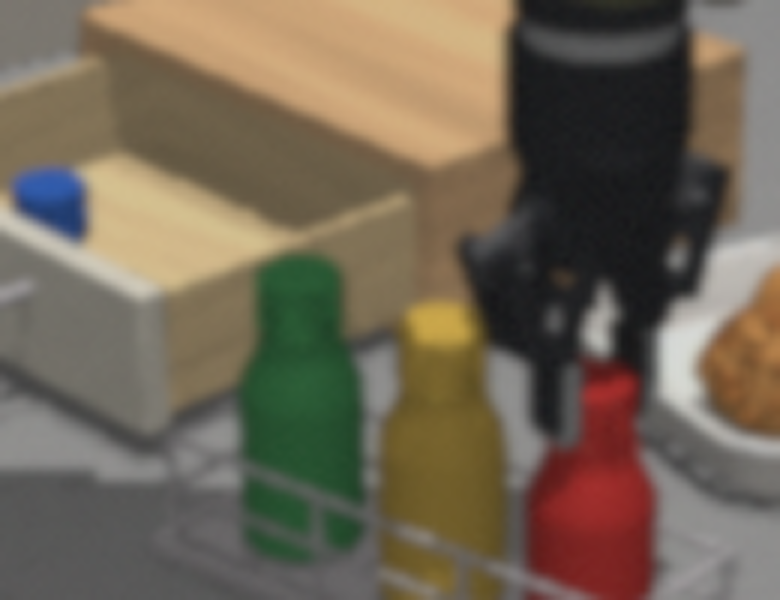

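The picture shows the red cap seated on the red bottle at (605,400) with the fingers on it, the blue cap in the drawer at (50,205), and the drawer open. The arm is pressing steadily with about 23 N.

```bash
python3 -c "
from workcell import manip
print(manip.hand_in())"
```

```text
the job is handed in; nothing more can be done
None
```

The job is handed in (no verdict was returned): the red cap snapped home on the red bottle and the gripper is still pressing it with about 23 N; the drawer is open with the blue cap inside, and the arm never came near the jar or bun.

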